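# Seat the drawdown panel carrier

## Robot

A 6-joint arm with a two-finger parallel gripper is mounted at the origin on the work surface; the furniture and walls round the work are solid. World frame = base frame: x ahead of the robot, y to its left, z up, the work surface at z = 0. Lengths are in mm, angles in degrees, forces in N, time in s.
With the tool pointing down it reaches from about 350 to 800 mm from the base axis. Payload 7.3 kg.
Tool frame: the origin (TCP) lies on the centre line of the jaws, within the pads' length; the fingertips stand 8 mm ahead of it and the grasp point (between the pads) lies 11 mm behind it (arm.nose_length is the distance from the TCP to the fingertips, in mm); z points along the fingers, y is the line along which they close (so a half turn about z gives the same grasp; the last joint's range is limited). The gripper opens to 85 mm and grips with 20 to 120 N. Pads are 22 mm wide; open, the fingers measure 114 mm over their backs; the gripper's body (76 mm by 85 mm) begins 54 mm behind the grasp point. The pads swing forward as they close: fully open they stand 13 mm farther back than shut.
Start: joints at [-78.839, 19.595, 87.324, -0, 73.075, -8.365], TCP at [175.499, -494.817, 239.322] pointing down, gripper open.
Joint ranges: [-145.02, 145.02], [-44.19, 115.74], [2.07, 154.8], [-57.11, 237.11], [16.16, 152.29], [-177.93, 177.93]. Speed limits (degrees/s): [147.25, 147.25, 180, 180, 180, 180].

## Interface

Orientations are given as a 3x3 rotation matrix whose columns are the frame's x, y, z axes.
In Python, from bench import sensors, vision, arm gives the robot as it stands.
- The arm moves only by the tool send_rows, never from a script. Its argument "deltas" is a list of rows, each a list of 3 entries, a list of its own where there are three numbers: the closure, from -1 (fully open) to 1 (shut), so that 0 is half open, then the shift along the tool's x, y, z in m, then the turn, a rotation vector about the tool's x, y, z in rad. In form: [[gripper, [x, y, z], [ax, ay, az]], ...]. A call has 1 to 5 rows; each row is the pose to reach, as a shift and turn from the pose commanded when the call began, along the tool's axes at that moment; what a row does not reach only later rows make up. A row lasts 1/8 s, in which the tool goes at most 62.5 mm and 10.7 degrees, less where a joint would pass 70% of its speed; a pose out of reach is approached as far as the arm can. A call with a gripper value outside its range is refused whole. The fingers move at their own pace and stop on an object; "force" is the grip in N (left out, the last holds). Time passes only in rows, so rows that repeat a pose let the fingers close. It gives the time, the measured TCP pose, the force, the opening and the grip force at its end, in the units of the state.
- sensors.get_obs(): the state, without advancing time (a new reading comes with each control period).
- vision.grab_frame(name): name is "side" or "top"; returns a dict with "image" (400x640x3 uint8, red, green, blue), "depth" (400x640 float32, mm along the optical axis (not along the pixel's ray), 0 where there is no reading), "camera_matrix" (3x3 intrinsics, pixels), "view" (4x4, takes a point from world to camera coordinates). Camera axes: x right, y down, z forward; pixel columns grow to the right and rows downward; lengths in mm; the calibration is good to about 2 mm. A picture is of the moment at which its call begins.
- arm.finish_job(): hands the job in; it is judged then, once.
The state is a dict: "time": time; "joints": joint angles; "qvel": joint speeds; "tau": joint torques, N m; "tcp_pos": TCP position; "ee_rot": TCP orientation; "ft_force": force on the tool from outside, world axes, zero at the start; "wrist_torque": the same for the moment, N m; "finger_gap": finger opening in mm; "grip_force": force on a finger pad.
Only numpy, scipy, OpenCV 4.12 (cv2) and the standard library are available. Lean on these libraries where they do the work, as an engineer would, in place of code of your own. Each camera call takes 0.05 s, during which the arm holds its last target. There are 200 camera calls.

## Task

With a fingertip, push the panel carrier board along its rails, away from the open end, until it drops into the locating notches and sits flat there. Then push the keeper's finger pin round so that the keeper arm swings fully in over the board, square to the rails. Do not lift the board off its rails, and leave the bottle, beaker, loupe and pot round the frame where they stand.

Things in the scene. Friction and masses are not known exactly. Their poses are not given: they have to be found in the camera images.
- frame: Fixed drawdown frame: grey base plate 400 x 210 x 8 mm with two aluminium rails. Origin: centre of its underside, on the worktop; +x is the sliding direction, from the open end (x = -200 mm) to an end bar 46 mm high (x = +189 mm); z up. Rail tops 30 mm high at |y| = 43.5 to 67.5 mm, side lips outside them 40 mm high. Between the rails is a clear channel 87 mm wide for a finger, its floor 8 mm high
- seat (a point): Point on the frame (x = +80, y = 0, 24 mm high) where the board's origin lies once its feet have dropped into the rails' notches, 6 mm deep, play 2.5 mm each way along x. The board drops level, at this place only. Push slowly: a hard push (over 30 N) against the notches tips it and may drive it on, up to 39 mm to the end bar; then push it back by its leading edge
- board: Loose white carrier board 140 mm (its x, along the rails) x 132 x 12 mm with a steel test panel on top and four feet 7 mm high; 0.5 to 0.75 kg. Axes as the frame's. Origin: under its centre, at the feet's soles: 30 mm above the worktop on the rails, 24 mm when dropped in. The slab lies 7 to 19 mm above the origin; edge faces at x = -70 (trailing) and +70 mm (leading). 1.5 mm side play
- push_edge (a point): Middle of the board's trailing upright edge face (at the open end), half-way up the 12 mm slab; push here towards the frame's +x. Sliding takes about 2 to 6 N; once dropped in, the board stops dead
- keeper (a joint): Keeper angle in rad: 0 to 0.35 at the start (arm swung out beside the rail), grows clockwise seen from above, 1.97 = fully in at its stop, arm square to the rails over the board. It stays where it is left; about 1 N at the pin turns it. At angle a the arm points from the pivot along (cos(0.4 - a), sin(0.4 - a)) in the frame's x, y
- keeper_pivot (a point): Keeper's pivot axis, beside the rail at frame x = +100, y = +88 mm; the point is 50 mm high. The steel arm is 58 mm long, 16 mm wide, 45.5 to 53.5 mm above the worktop: it clears the dropped board's top (43 mm) but strikes the edge of a board still up on the rails (49 mm)
- keeper_pin (a point): Upright black finger pin on the keeper arm, 50 mm from the pivot axis, 12 mm diameter, with a 16 mm head 75.5 to 83.5 mm above the worktop. The point is on the pin's axis, 69.5 mm above the worktop
- reagent_2: Brown bottle with a white cap, 48 x 47 x 96 mm, bystander; origin at the centre of its underside
- beaker_2: Glass beaker, 66 mm across, 78 mm high, bystander; origin at the centre of its underside
- loupe: Black loupe, 39 mm across, 39 mm high, bystander; origin at the centre of its underside
- sample_pot_1: White pot with a pale lid, 63 mm across, 55 mm high, bystander; origin at the centre of its underside
Not all that is in view belongs to the job. Of the things shaped like the board, the white one is meant.

How it is judged:
By the outcome, as a careful person would: the job done as asked, in the order asked, and still so for the second after the job is handed in, with the robot touching nothing.
It also fails if it takes over 54 s, if anything falls off the work surface, if the arm or the gripper's body presses on something with over 40 N, if the wrist force passes 120 N, or if a joint passes its speed limit or range.

## Working session

There is one attempt and no reset: what is moved stays moved. The work goes in short steps, Python scripts to look and compute and a tool call to move; the robot and the scene stay as the last step left them, time stands still between calls to the robot, and variables do not carry over. Pictures are saved under pics/ and viewed, at most 10 in all, crops included, and the job is handed in when it is done.

Besides the shell and the picture viewer there is one more tool, called after "Call:" as a command line: name --argument value ..., lists and objects as JSON in quotes. send_rows: Moves the arm, as the interface text tells. Its arguments: {"type":"object","properties":{"deltas":{"type":"array"},"force":{"type":"number"}},"required":["deltas"]}

```bash
mkdir -p pics; python3 - <<'E'
from bench import sensors, vision, arm
import cv2,numpy as np
for n in("top","side"):
    f=vision.grab_frame(n); cv2.imwrite(f"pics/{n}0.png",f["image"][:,:,::-1]); np.savez(f"{n}0.npz",**f)
    print(n,f["camera_matrix"].round(1).tolist(),f["view"].round(3).tolist())
o=sensors.get_obs();print(o["time"],o["tcp_pos"],o["ee_rot"],o["ft_force"],arm.nose_length)
E
```

```text
top [[366.5, 0.0, 323.0], [0.0, 366.5, 201.9], [0.0, 0.0, 1.0]] [[0.02, -0.999, 0.027, 55.52], [-0.987, -0.024, -0.161, 528.673], [0.162, -0.024, -0.987, 1104.364], [0.0, 0.0, 0.0, 1.0]]
side [[409.4, 0.0, 318.1], [0.0, 409.4, 200.4], [0.0, 0.0, 1.0]] [[0.998, -0.065, 0.016, -536.673], [-0.02, -0.515, -0.857, 107.095], [0.065, 0.855, -0.515, 964.374], [0.0, 0.0, 0.0, 1.0]]
0.1 [ 175.44209732 -494.44353298  238.69281831] [[ 9.42485312e-01  3.34247483e-01 -2.37351230e-04]
 [ 3.34247490e-01 -9.42484371e-01  1.35094363e-03]
 [ 2.27849685e-04 -1.35257858e-03 -9.99999059e-01]] [0.03724826 0.07715389 0.32129991] 8.0
```

View pics/top0.png

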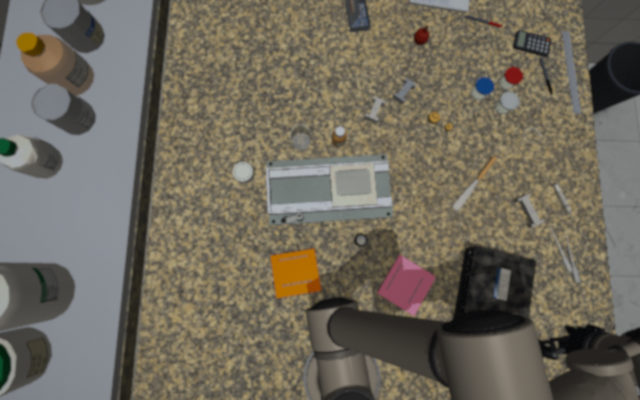

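View pics/side0.png

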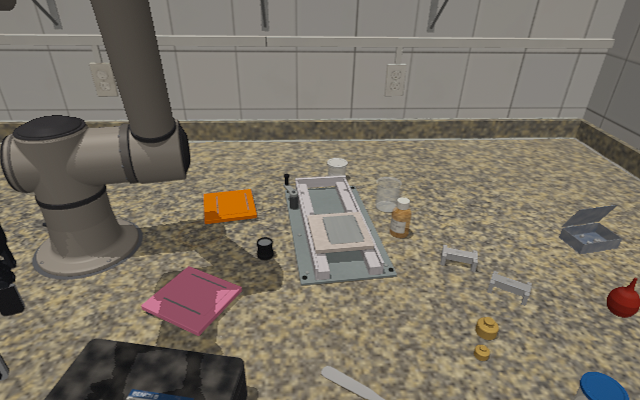

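The top view shows the frame at about (267–393, 155–223), with the end bar at its left end. The keeper is near (292,217) and the white board at (352,184). Three things are board-shaped: white in the frame (352,184), orange (296,273) and pink (407,284). I choose the white one and will check it in a close crop.

```bash
cat > h.py <<'E'
import numpy as np,cv2
def ray(f,uv,z):
    K=f["camera_matrix"];V=f["view"];R=V[:3,:3];c=-R.T@V[:3,3]
    d=R.T@np.linalg.inv(K)@np.array([uv[0],uv[1],1.]);return c+d*(z-c[2])/d[2]
def proj(f,p):
    q=f["view"][:3,:3]@np.array(p,float)+f["view"][:3,3];q=f["camera_matrix"]@q;return q[:2]/q[2]
E
python3 - <<'E'
import cv2,numpy as np
t=np.load("top0.npz")["image"][145:235,255:405,::-1];s=np.load("side0.npz")["image"][150:290,260:420,::-1]
a=cv2.resize(t,None,fx=5.2,fy=5.2,interpolation=cv2.INTER_CUBIC);cv2.imwrite("pics/ct.png",a)
a=cv2.resize(s,None,fx=4.2,fy=4.2,interpolation=cv2.INTER_CUBIC);cv2.imwrite("pics/cs.png",a)
E
```

```text
(no output)
```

View pics/ct.png

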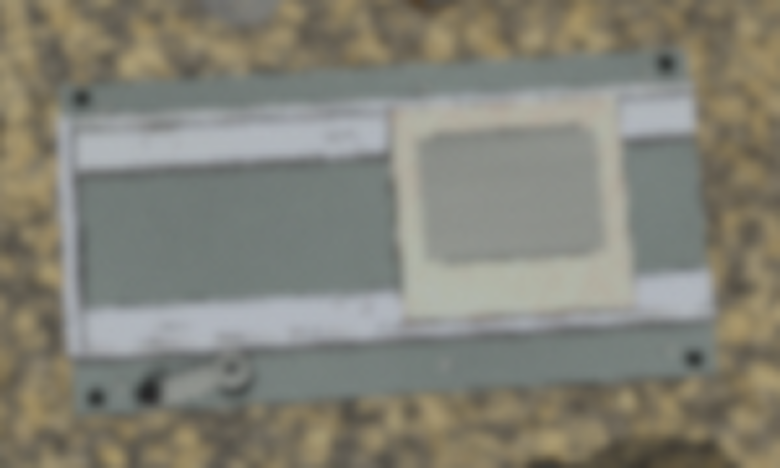

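View pics/cs.png

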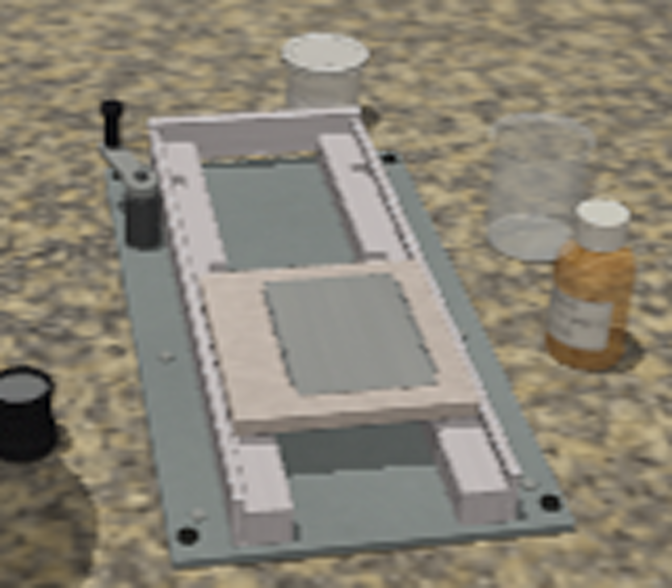

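The crops confirm the choice: a cream-white board with a steel panel sits on the rails. The end bar is at crop left and the keeper is swung out, with its black pin at crop (150,390) and pivot at (233,372). Next I'll get the frame pose from rays.

```bash
python3 - <<'E'
from h import *
t=dict(np.load("top0.npz"));s=dict(np.load("side0.npz"))
T=lambda x,y,z:ray(t,((x+.5)/5.2-.5+255,(y+.5)/5.2-.5+145),z)
S=lambda x,y,z:ray(s,((x+.5)/4.2-.5+260,(y+.5)/4.2-.5+150),z)
H=np.array([T(80,98,8),T(666,64,8),T(695,358,8),T(96,397,8)])
print("holesT",H.round(1).tolist());c=H.mean(0)
e=((H[0]-H[1])+(H[3]-H[2]));ey=(H[3]-H[0])+(H[2]-H[1]);print("c",c,"yaw x",np.degrees(np.arctan2(e[1],e[0])),"y",np.degrees(np.arctan2(ey[1],ey[0])))
hs=[S(388,158,8),S(550,502,8),S(187,536,8)];print("holesS",np.round(hs,1).tolist())
C=[T(62,88,8),T(685,48,8),T(717,373,8),T(75,412,8)];print("cornT",np.round(C,1).tolist(),np.mean(C,0))
print("cornS",S(572,525,8).round(1),S(175,562,8).round(1))
print("boardT z49 LT,RT,RB,LB",[T(*p,49).round(1).tolist() for p in((391,107),(617,97),(632,308),(405,320))])
print("boardS z49",[S(*p,49).round(1).tolist() for p in((206,277),(420,264),(482,402),(237,423))])
print("pivot",T(233,370,53.5),S(140,178,53.5),"pin",T(148,388,80),S(112,105,83.5))
print("depth",t["depth"][180,365],t["depth"][180,350])
E
```

```text
holesT [[655.9, 242.0, 8.0], [688.2, -127.9, 8.0], [500.2, -144.7, 8.0], [467.6, 224.1, 8.0]]
c [577.975353    48.38802464   8.        ] yaw x 95.03046526419918 y -174.73601364671777
holesS [[654.6, 245.6, 8.0], [689.0, -124.6, 8.0], [498.8, -142.0, 8.0]]
cornT [[662.0, 253.5, 8.0], [699.1, -140.1, 8.0], [491.2, -158.3, 8.0], [458.1, 236.5, 8.0]] [577.59921399  47.92043259   8.        ]
cornS [ 696.5 -142.9    8. ] [ 492.1 -160.8    8. ]
boardT z49 LT,RT,RB,LB [[644.3, 48.2, 49.0], [654.3, -89.8, 49.0], [524.0, -98.6, 49.0], [513.5, 37.6, 49.0]]
boardS z49 [[516.3, 34.6, 49.0], [643.5, 43.6, 49.0], [655.7, -91.2, 49.0], [526.0, -103.3, 49.0]]
pivot [480.51470234 139.07257382  53.5       ] [479.40828105 144.16440557  53.5       ] pin [465.67999014 186.51958044  80.        ] [462.35188141 187.33963269  83.5       ]
depth 1152.8418 1148.8579
```

Fitted frame pose: centre about (577.7, 48.5), yaw about 95.1°. The board is at frame x ≈ -76 and the keeper at a ≈ 0.14 rad. I'll push with shut fingers, tool x along the frame's x, in the channel.

```bash
cat >> h.py <<'E'
C=np.array([577.7,48.5]);Y=np.radians(95.1);EX=np.array([np.cos(Y),np.sin(Y)]);EY=np.array([-EX[1],EX[0]])
def plan(*targets,yaw=95.1):  # targets: frame x,y, TCP z ; prints tool deltas (m, rad)
    from bench import sensors
    from scipy.spatial.transform import Rotation as Ro
    o=sensors.get_obs();R=np.array(o["ee_rot"]);p=np.array(o["tcp_pos"])
    c,s=np.cos(np.radians(yaw)),np.sin(np.radians(yaw))
    G=np.array([[c,s,0],[s,-c,0],[0,0,-1]])
    d=p[:2]-C;print("t",round(o["time"],2),"frame",(d@EX).round(1),(d@EY).round(1),p[2].round(1),"F",np.round(o["ft_force"],1),"gap",round(o["finger_gap"],1))
    for t in targets:
        w=np.r_[C+t[0]*EX+t[1]*EY,t[2]];print(t,((R.T@(w-p))/1000).round(4).tolist(),Ro.from_matrix(R.T@G).as_rotvec().round(3).tolist())
E
python3 -c "
from h import *
plan((-185,0,239),(-185,0,100))"
```

```text
t 0.1 frame -505.0 448.9 238.7 F [0.  0.1 0.3] gap 85.5
(-185, 0, 239) [0.5145, -0.1981, 0.0001] [-0.001, -0.001, -1.319]
(-185, 0, 100) [0.5145, -0.1979, 0.1391] [-0.001, -0.001, -1.319]
```

Call:
send_rows --deltas '[[1,[0.06,-0.023,0],[0,0,-0.16]],[1,[0.12,-0.046,0],[0,0,-0.32]],[1,[0.18,-0.069,0],[0,0,-0.48]],[1,[0.24,-0.092,0],[0,0,-0.64]],[1,[0.3,-0.115,0],[0,0,-0.8]]]' --force 60

```text
time: 0.72
tcp_pos: [414.3, -290.3, 239.1]
ee_rot: [[0.412, 0.911, -0.0], [0.911, -0.412, 0.0], [-0.0, -0.0, -1.0]]
ft_force: [0.8, -0.9, -0.3]
finger_gap: -0.1
grip_force: 0.0
```

```bash
python3 -c "
from h import *
plan((-185,0,239),(-185,0,100))"
```

```text
t 0.72 frame -322.9 192.9 239.1 F [ 0.8 -0.9 -0.3] gap -0.1
(-185, 0, 239) [0.2149, 0.1001, 0.0001] [-0.0, -0.0, -0.514]
(-185, 0, 100) [0.2149, 0.1002, 0.1391] [-0.0, -0.0, -0.514]
```

Call:
send_rows --deltas '[[1,[0.055,0.025,0],[0,0,-0.17]],[1,[0.11,0.05,0],[0,0,-0.34]],[1,[0.16,0.075,0],[0,0,-0.51]],[1,[0.209,0.1,0.05],[0,0,-0.512]],[1,[0.209,0.1,0.1],[0,0,-0.512]]]'

```text
time: 1.35
tcp_pos: [593.9, -141.5, 138.8]
ee_rot: [[-0.085, 0.996, 0.004], [0.996, 0.085, -0.001], [-0.001, 0.004, -1.0]]
ft_force: [0.1, -0.6, -0.2]
finger_gap: 0.2
grip_force: 0.0
```

Call:
send_rows --deltas '[[1,[0,0,0],[0,0,0]],[1,[0,0,0],[0,0,0]]]'

```text
time: 1.6
tcp_pos: [591.6, -144.4, 141.1]
ee_rot: [[-0.081, 0.997, 0.002], [0.997, 0.081, -0.001], [-0.001, 0.002, -1.0]]
ft_force: [0.1, -0.6, 1.0]
finger_gap: 0.1
grip_force: 0.0
```

```bash
python3 -c "
from h import *
plan((-180,0,60),(-180,0,33))"
```

```text
t 1.6 frame -193.4 3.3 141.1 F [ 0.1 -0.6  1. ] gap 0.1
(-180, 0, 60) [0.0135, 0.003, 0.0811] [0.002, 0.001, -0.008]
(-180, 0, 33) [0.0135, 0.003, 0.1081] [0.002, 0.001, -0.008]
```

Call:
send_rows --deltas '[[1,[0.012,0.003,0.03],[0.002,0,-0.008]],[1,[0.012,0.003,0.065],[0.002,0,-0.008]],[1,[0.012,0.003,0.09],[0.002,0,-0.008]],[1,[0.012,0.003,0.106],[0.002,0,-0.008]],[1,[0.012,0.003,0.106],[0.002,0,-0.008]]]'

```text
time: 2.22
tcp_pos: [593.4, -132.1, 34.1]
ee_rot: [[-0.089, 0.996, -0.001], [0.996, 0.089, -0.001], [-0.0, -0.001, -1.0]]
ft_force: [0.3, -0.1, 1.1]
finger_gap: 0.2
grip_force: 0.0
```

```bash
python3 -c "
from h import *
from bench import vision
f=vision.grab_frame('side');s=f['image'][150:290,260:420,::-1];cv2.imwrite('pics/s2.png',cv2.resize(s,None,fx=4.2,fy=4.2,interpolation=cv2.INTER_CUBIC))
plan((-160,0,33))"
```

```text
t 2.27 frame -181.3 -0.1 34.8 F [-0.5  0.1  0.7] gap 0.2
(-160, 0, 33) [0.0213, -0.0, 0.0017] [-0.0, 0.001, 0.0]
```

View pics/s2.png

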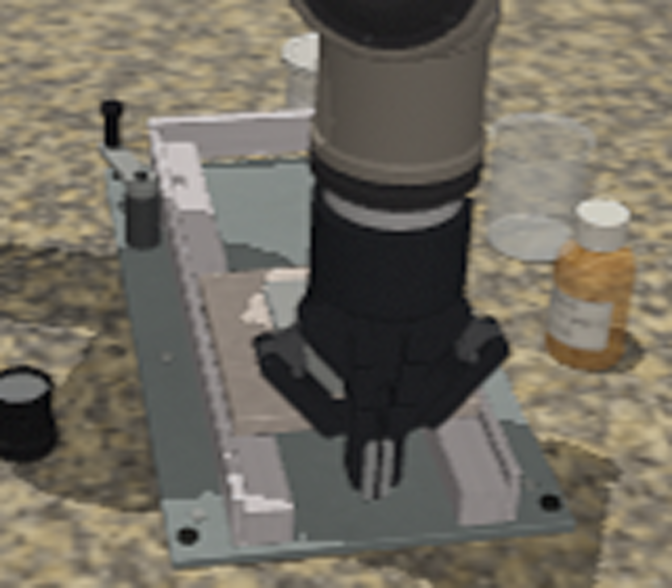

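The picture shows the fingertips down in the channel at crop (375,490), centred between the rails behind the board. Pushing now.

Call:
send_rows --deltas '[[1,[0.006,0,0.001],[0,0,0]],[1,[0.012,0,0.001],[0,0,0]],[1,[0.018,0,0.001],[0,0,0]],[1,[0.023,0,0.001],[0,0,0]],[1,[0.028,0,0.001],[0,0,0]]]'

```text
time: 2.9
tcp_pos: [590.8, -103.5, 32.4]
ee_rot: [[-0.09, 0.996, -0.001], [0.996, 0.09, -0.001], [-0.001, -0.002, -1.0]]
ft_force: [-0.9, -3.2, -0.0]
finger_gap: -0.0
grip_force: 1.4
```

Call:
send_rows --deltas '[[1,[0.005,0,0],[0,0,0]],[1,[0.01,0,0],[0,0,0]],[1,[0.015,0,0],[0,0,0]],[1,[0.02,0,0],[0,0,0]],[1,[0.025,0,0],[0,0,0]]]'

```text
time: 3.52
tcp_pos: [588.5, -78.4, 32.4]
ee_rot: [[-0.09, 0.996, -0.002], [0.996, 0.09, -0.0], [-0.0, -0.002, -1.0]]
ft_force: [0.5, -3.5, 1.5]
finger_gap: 0.0
grip_force: 1.7
```

Call:
send_rows --deltas '[[1,[0.005,0,0],[0,0,0]],[1,[0.01,0,0],[0,0,0]],[1,[0.015,0,0],[0,0,0]],[1,[0.02,0,0],[0,0,0]],[1,[0.025,0,0],[0,0,0]]]'

```text
time: 4.15
tcp_pos: [586.2, -53.5, 32.4]
ee_rot: [[-0.09, 0.996, -0.002], [0.996, 0.09, -0.0], [-0.0, -0.002, -1.0]]
ft_force: [0.2, -3.5, 2.7]
finger_gap: -0.2
grip_force: 2.0
```

```bash
python3 -c "
from h import *
plan((-1,0,33))"
```

```text
t 4.15 frame -102.3 0.6 32.4 F [ 0.2 -3.5  2.7] gap -0.2
(-1, 0, 33) [0.1013, 0.0007, -0.0006] [-0.002, 0.0, 0.001]
```

Call:
send_rows --deltas '[[1,[0.005,0,0],[0,0,0]],[1,[0.01,0,0],[0,0,0]],[1,[0.015,0,0],[0,0,0]],[1,[0.02,0,0],[0,0,0]],[1,[0.025,0,0],[0,0,0]]]'

```text
time: 4.78
tcp_pos: [583.9, -28.5, 32.3]
ee_rot: [[-0.09, 0.996, -0.002], [0.996, 0.09, -0.0], [-0.0, -0.002, -1.0]]
ft_force: [0.4, -3.9, 3.9]
finger_gap: -0.0
grip_force: 2.2
```

Call:
send_rows --deltas '[[1,[0.005,0,0],[0,0,0]],[1,[0.01,0,0],[0,0,0]],[1,[0.015,0,0],[0,0,0]],[1,[0.02,0,0],[0,0,0]],[1,[0.025,0,0],[0,0,0]]]'

```text
time: 5.4
tcp_pos: [581.6, -3.6, 32.2]
ee_rot: [[-0.09, 0.996, -0.002], [0.996, 0.09, -0.0], [-0.0, -0.002, -1.0]]
ft_force: [-0.4, -4.4, 3.9]
finger_gap: -0.1
grip_force: 2.1
```

Call:
send_rows --deltas '[[1,[0.005,0,0],[0,0,0]],[1,[0.01,0,0],[0,0,0]],[1,[0.014,0,0],[0,0,0]],[1,[0.018,0,0],[0,0,0]],[1,[0.022,0,0],[0,0,0]]]'

```text
time: 6.02
tcp_pos: [579.6, 18.2, 32.2]
ee_rot: [[-0.09, 0.996, -0.002], [0.996, 0.09, -0.0], [-0.0, -0.002, -1.0]]
ft_force: [0.7, -4.5, 2.3]
finger_gap: -0.2
grip_force: 2.1
```

```bash
python3 -c "
from h import *
from bench import vision
f=vision.grab_frame('side');s=f['image'][150:290,260:420,::-1];cv2.imwrite('pics/s3.png',cv2.resize(s,None,fx=4.2,fy=4.2,interpolation=cv2.INTER_CUBIC))
plan((-1,0,33))"
```

```text
t 6.08 frame -29.8 0.8 32.2 F [ 0.1 -3.6  2. ] gap -0.1
(-1, 0, 33) [0.0288, 0.0009, -0.0008] [-0.002, -0.0, 0.001]
```

View pics/s3.png

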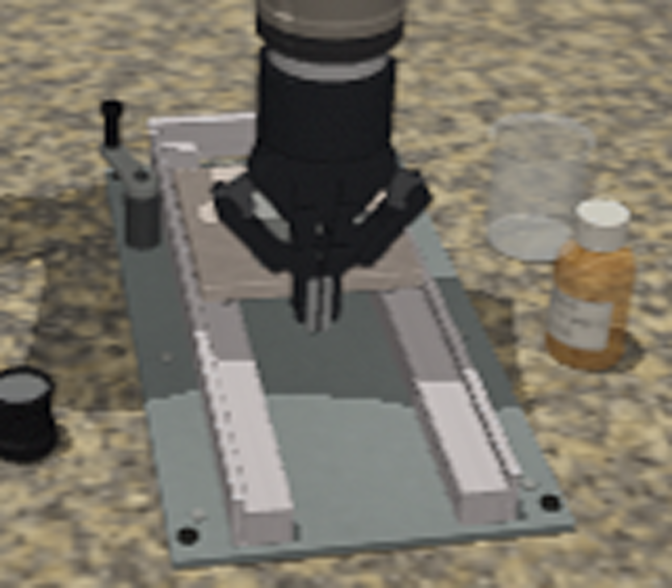

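The board slides straight, with its trailing edge at crop (315,295) and the bystanders untouched. I'm slowing down for the notches.

Call:
send_rows --deltas '[[1,[0.003,0,0],[0,0,0]],[1,[0.006,0,0],[0,0,0]],[1,[0.009,0,0],[0,0,0]],[1,[0.012,0,0],[0,0,0]],[1,[0.014,0,0],[0,0,0]]]'

```text
time: 6.7
tcp_pos: [578.3, 32.2, 32.2]
ee_rot: [[-0.09, 0.996, -0.002], [0.996, 0.09, -0.0], [0.0, -0.002, -1.0]]
ft_force: [0.3, -3.3, 2.1]
finger_gap: 0.0
grip_force: 1.8
```

Call:
send_rows --deltas '[[1,[0.0015,0,0],[0,0,0]],[1,[0.003,0,0],[0,0,0]],[1,[0.0045,0,0],[0,0,0]],[1,[0.006,0,0],[0,0,0]],[1,[0.0075,0,0],[0,0,0]]]'

```text
time: 7.32
tcp_pos: [577.6, 39.5, 32.2]
ee_rot: [[-0.09, 0.996, -0.002], [0.996, 0.09, -0.0], [-0.0, -0.002, -1.0]]
ft_force: [0.7, -3.8, 0.5]
finger_gap: 0.2
grip_force: 1.5
```

Call:
send_rows --deltas '[[1,[0.001,0,0],[0,0,0]],[1,[0.002,0,0],[0,0,0]],[1,[0.003,0,0],[0,0,0]]]'

```text
time: 7.7
tcp_pos: [577.4, 42.5, 32.2]
ee_rot: [[-0.09, 0.996, -0.002], [0.996, 0.09, -0.0], [-0.0, -0.002, -1.0]]
ft_force: [0.8, -2.5, 0.2]
finger_gap: 0.1
grip_force: 1.4
```

Frame x of the TCP is now about -6, so I'll take small steps.

Call:
send_rows --deltas '[[1,[0.001,0,0],[0,0,0]],[1,[0.002,0,0],[0,0,0]],[1,[0.003,0,0],[0,0,0]]]'

```text
time: 8.07
tcp_pos: [577.1, 45.6, 32.2]
ee_rot: [[-0.09, 0.996, -0.002], [0.996, 0.09, -0.0], [0.0, -0.002, -1.0]]
ft_force: [0.5, -2.2, -0.6]
finger_gap: 0.1
grip_force: 1.2
```

Call:
send_rows --deltas '[[1,[0.001,0,0],[0,0,0]],[1,[0.002,0,0],[0,0,0]]]'

```text
time: 8.32
tcp_pos: [577.0, 47.4, 32.2]
ee_rot: [[-0.09, 0.996, -0.002], [0.996, 0.09, -0.0], [-0.0, -0.002, -1.0]]
ft_force: [0.2, -2.9, -1.4]
finger_gap: -0.2
grip_force: 1.1
```

Call:
send_rows --deltas '[[1,[0.001,0,0],[0,0,0]],[1,[0.002,0,0],[0,0,0]]]'

```text
time: 8.57
tcp_pos: [576.8, 49.4, 32.2]
ee_rot: [[-0.09, 0.996, -0.002], [0.996, 0.09, -0.0], [-0.0, -0.002, -1.0]]
ft_force: [0.1, -2.7, -0.1]
finger_gap: 0.1
grip_force: 1.0
```

Call:
send_rows --deltas '[[1,[0.001,0,0],[0,0,0]],[1,[0.002,0,0],[0,0,0]]]'

```text
time: 8.82
tcp_pos: [576.8, 50.1, 32.2]
ee_rot: [[-0.09, 0.996, -0.002], [0.996, 0.09, -0.002], [-0.002, -0.002, -1.0]]
ft_force: [0.3, -11.3, -1.7]
finger_gap: -0.2
grip_force: 5.7
```

The board stopped dead, with force rising to 11 N. I'll back off, rise and check.

Call:
send_rows --deltas '[[1,[-0.015,0,0],[0,0,0]],[1,[-0.045,0,0],[0,0,0]],[1,[-0.08,0,-0.03],[0,0,0]],[1,[-0.13,0,-0.08],[0,0,0]],[1,[-0.18,0,-0.12],[0,0,0]]]'

```text
time: 9.45
tcp_pos: [592.5, -121.7, 147.8]
ee_rot: [[-0.09, 0.996, -0.001], [0.996, 0.09, 0.0], [0.001, -0.001, -1.0]]
ft_force: [0.9, -0.3, 0.3]
finger_gap: 0.1
grip_force: 0.0
```

```bash
python3 -c "
from h import *
from bench import vision
f=vision.grab_frame('side');s=f['image'][150:290,260:420,::-1];cv2.imwrite('pics/s4.png',cv2.resize(s,None,fx=4.2,fy=4.2,interpolation=cv2.INTER_CUBIC))
t=vision.grab_frame('top');np.savez('top1.npz',**t);np.savez('side1.npz',**f)
def hz(g,x,y,z):
    w=np.r_[C+x*EX+y*EY,z];u=np.round(proj(g,w)).astype(int);d=np.median(g['depth'][u[1]-1:u[1]+2,u[0]-1:u[0]+2]);V=g['view']
    q=np.linalg.inv(g['camera_matrix'])@[u[0],u[1],1]*d;return round((V[:3,:3].T@(q-V[:3,3]))[2],1)
for n,g in(('top',t),('side',f),('top0',dict(np.load('top0.npz'))),('side0',dict(np.load('side0.npz')))):
    x0=80 if not n.endswith('0') else -76
    print(n,'board',[hz(g,x0+a,b,43) for a,b in((-62,-50),(-62,50),(62,-50),(62,50),(0,58),(0,-58),(0,0))],'rail',[hz(g,a,b,30) for a,b in((-20,-55),(-20,55),(170,-55),(170,55),(-180,55))],'floor',[hz(g,-40,0,8),hz(g,-80,98,8)])
plan()"
```

```text
top board [np.float64(42.1), np.float64(43.6), np.float64(41.8), np.float64(42.3), np.float64(42.9), np.float64(42.8), np.float64(43.9)] rail [np.float64(29.6), np.float64(29.7), np.float64(29.1), np.float64(29.5), np.float64(563.0)] floor [np.float64(5.6), np.float64(7.2)]
side board [np.float64(171.7), np.float64(42.4), np.float64(226.4), np.float64(44.3), np.float64(43.9), np.float64(204.9), np.float64(44.4)] rail [np.float64(31.4), np.float64(30.7), np.float64(226.4), np.float64(44.5), np.float64(30.9)] floor [np.float64(9.4), np.float64(7.8)]
top0 board [np.float64(47.3), np.float64(48.4), np.float64(47.9), np.float64(48.3), np.float64(46.7), np.float64(47.6), np.float64(49.9)] rail [np.float64(46.3), np.float64(49.1), np.float64(29.1), np.float64(29.5), np.float64(29.7)] floor [np.float64(49.6), np.float64(8.9)]
side0 board [np.float64(47.2), np.float64(47.3), np.float64(50.1), np.float64(50.2), np.float64(50.3), np.float64(49.6), np.float64(49.0)] rail [np.float64(50.8), np.float64(49.9), np.float64(30.3), np.float64(30.8), np.float64(31.0)] floor [np.float64(50.5), np.float64(8.1)]
t 9.55 frame -175.4 -1.9 151.4 F [0.7 0.6 0.6] gap -0.1
```

View pics/s4.png

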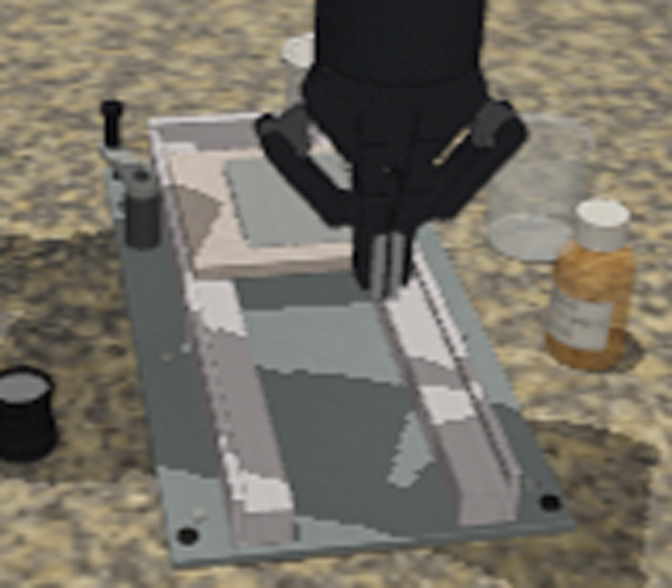

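The board is dropped and level: its top reads about 43 mm at every sampled point (it was about 49), and it is at frame x ≈ 80. The keeper pin is still at crop (112,105). Next I'll move over to the outside of the pin.

Call:
send_rows --deltas '[[1,[0.05,-0.02,0],[0,0,0]],[1,[0.1,-0.042,0],[0,0,0]],[1,[0.155,-0.065,0],[0,0,0]],[1,[0.21,-0.088,0],[0,0,0]],[1,[0.26,-0.11,0],[0,0,0]]]'

```text
time: 10.18
tcp_pos: [457.8, 130.6, 146.0]
ee_rot: [[-0.09, 0.996, -0.003], [0.996, 0.09, 0.001], [0.001, -0.003, -1.0]]
ft_force: [1.1, 0.8, 0.3]
finger_gap: 0.1
grip_force: 0.0
```

Call:
send_rows --deltas '[[1,[0.033,-0.013,0],[0,0,0]],[1,[0.066,-0.028,0],[0,0,0]],[1,[0.066,-0.028,0],[0,0,0]],[1,[0.066,-0.028,0],[0,0,0]]]'

```text
time: 10.68
tcp_pos: [425.6, 191.8, 146.2]
ee_rot: [[-0.09, 0.996, -0.002], [0.996, 0.09, -0.0], [0.0, -0.002, -1.0]]
ft_force: [-0.2, 0.3, 1.1]
finger_gap: -0.1
grip_force: 0.0
```

```bash
python3 -c "
from h import *
plan((147,138,66))"
```

```text
t 10.68 frame 156.2 138.7 146.2 F [-0.2  0.3  1.1] gap -0.1
(147, 138, 66) [-0.0092, 0.0009, 0.0802] [-0.002, -0.0, 0.001]
```

Call:
send_rows --deltas '[[1,[-0.009,0,0.03],[0,0,0]],[1,[-0.009,0,0.06],[0,0,0]],[1,[-0.009,0,0.079],[0,0,0]],[1,[-0.009,0,0.079],[0,0,0]]]'

```text
time: 11.18
tcp_pos: [425.9, 181.7, 66.2]
ee_rot: [[-0.088, 0.996, -0.005], [0.996, 0.088, -0.001], [-0.001, -0.005, -1.0]]
ft_force: [0.1, 0.7, 1.0]
finger_gap: 0.2
grip_force: 0.0
```

Call:
send_rows --deltas '[[1,[0,0.004,0],[0,0,0]],[1,[0,0.008,0],[0,0,0]],[1,[0,0.012,0],[0,0,0]],[1,[0,0.016,0],[0,0,0]],[1,[0,0.02,0],[0,0,0]]]'

```text
time: 11.8
tcp_pos: [446.1, 184.8, 67.4]
ee_rot: [[-0.09, 0.996, -0.003], [0.996, 0.09, -0.0], [0.0, -0.003, -1.0]]
ft_force: [-2.3, 0.6, -0.4]
finger_gap: -0.2
grip_force: 0.7
```

```bash
python3 -c "
from h import *
from bench import vision
f=vision.grab_frame('side');s=f['image'][140:280,240:400,::-1];cv2.imwrite('pics/s5.png',cv2.resize(s,None,fx=4.2,fy=4.2,interpolation=cv2.INTER_CUBIC))
plan((144,75,66))"
```

```text
t 11.85 frame 147.4 118.3 67.4 F [-1.1  0.5 -0.3] gap -0.4
(144, 75, 66) [-0.0035, 0.0433, 0.0013] [-0.002, -0.0, 0.001]
```

View pics/s5.png

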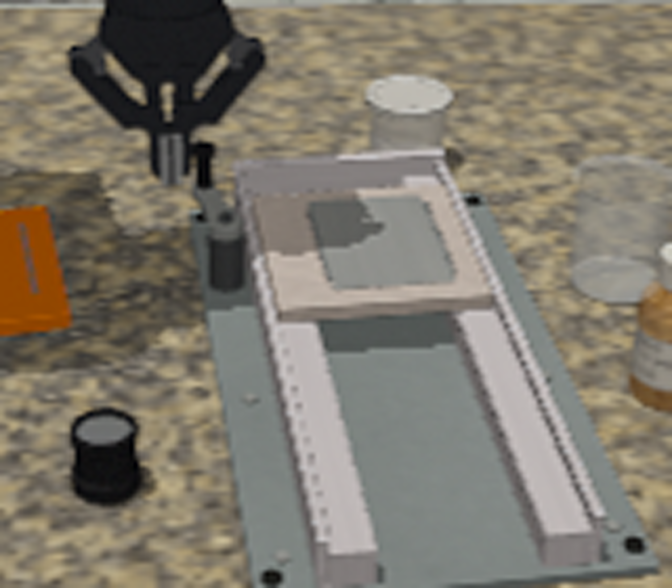

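The fingers touch the pin at crop (200,165) with about 2 N, and the board sits in its seat. Pushing the pin toward frame -y.

Call:
send_rows --deltas '[[1,[0,0.004,0.001],[0,0,0]],[1,[0,0.008,0.001],[0,0,0]],[1,[0,0.012,0.001],[0,0,0]],[1,[-0.001,0.016,0.001],[0,0,0]],[1,[-0.001,0.02,0.001],[0,0,0]]]'

```text
time: 12.48
tcp_pos: [466.5, 185.4, 66.3]
ee_rot: [[-0.09, 0.996, -0.002], [0.996, 0.09, -0.0], [-0.0, -0.002, -1.0]]
ft_force: [-1.5, -0.6, -0.6]
finger_gap: 0.1
grip_force: 0.6
```

Call:
send_rows --deltas '[[1,[-0.001,0.004,0],[0,0,0]],[1,[-0.001,0.008,0],[0,0,0]],[1,[-0.002,0.011,0],[0,0,0]],[1,[-0.002,0.014,0],[0,0,0]],[1,[-0.002,0.017,0],[0,0,0]]]'

```text
time: 13.1
tcp_pos: [483.3, 184.9, 66.2]
ee_rot: [[-0.09, 0.996, -0.002], [0.996, 0.09, -0.001], [-0.0, -0.003, -1.0]]
ft_force: [-1.1, -0.8, 0.4]
finger_gap: -0.4
grip_force: 0.9
```

```bash
python3 -c "
from h import *
from bench import vision
t=vision.grab_frame('top');f=vision.grab_frame('side')
a=cv2.resize(t['image'][145:235,255:345,::-1],(400,400),interpolation=cv2.INTER_CUBIC);b=cv2.resize(f['image'][160:240,270:350,::-1],(400,400),interpolation=cv2.INTER_CUBIC)
cv2.imwrite('pics/k6.png',np.hstack([a,b]))
plan((170,82,66),(170,48,66))"
```

```text
t 13.2 frame 144.3 81.5 66.3 F [-0.1  1.1 -0.4] gap 0.1
(170, 82, 66) [0.0257, -0.0005, 0.0003] [-0.002, 0.0, 0.001]
(170, 48, 66) [0.0256, 0.0335, 0.0002] [-0.002, 0.0, 0.001]
```

View pics/k6.png

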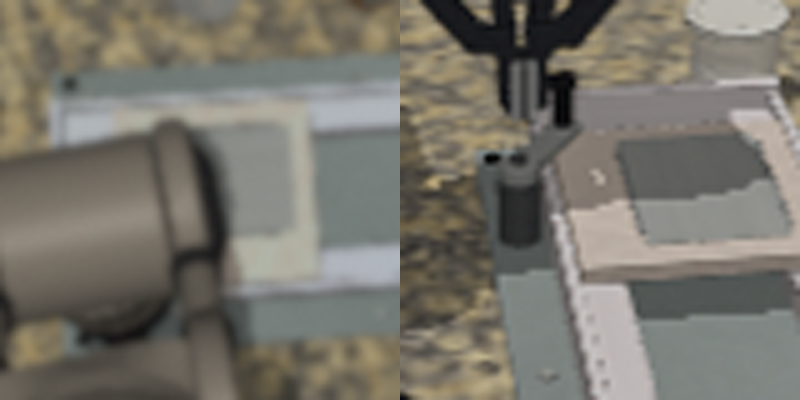

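The arm has swung about halfway. In the right half, the pin is at (565,95) next to the fingers. I'll go round to its +x side.

Call:
send_rows --deltas '[[1,[0,-0.005,0],[0,0,0]],[1,[0.015,-0.005,0],[0,0,0]],[1,[0.029,-0.004,0],[0,0,0]],[1,[0.029,0.015,0],[0,0,0]],[1,[0.029,0.033,0],[0,0,0]]]'

```text
time: 13.82
tcp_pos: [514.1, 218.4, 66.4]
ee_rot: [[-0.091, 0.996, -0.001], [0.996, 0.091, 0.0], [0.0, -0.001, -1.0]]
ft_force: [0.9, -0.2, -0.2]
finger_gap: -0.1
grip_force: 0.0
```

Call:
send_rows --deltas '[[1,[-0.004,0,0],[0,0,0]],[1,[-0.008,0,0],[0,0,0]],[1,[-0.012,0,0],[0,0,0]],[1,[-0.016,0,0],[0,0,0]],[1,[-0.02,0,0],[0,0,0]]]'

```text
time: 14.45
tcp_pos: [517.6, 198.8, 67.0]
ee_rot: [[-0.089, 0.996, 0.004], [0.996, 0.089, 0.004], [0.004, 0.004, -1.0]]
ft_force: [8.7, 15.0, -5.3]
finger_gap: -0.1
grip_force: 8.7
```

```bash
python3 -c "
from h import *
plan((119,40,66))"
```

```text
t 14.45 frame 155.1 46.5 67.0 F [ 8.7 15.  -5.3] gap -0.1
(119, 40, 66) [-0.0361, 0.0065, 0.0008] [0.004, -0.004, -0.0]
```

The finger's corner met the pin along the arm's line, giving about 17 N with no turning. I'll back off and take a higher y, so the flat face follows the pin's circle.

Call:
send_rows --deltas '[[1,[0.008,0,0],[0,0,0]],[1,[0.016,0,0],[0,0,0]],[1,[0.016,-0.01,0],[0,0,0]],[1,[0.016,-0.019,0],[0,0,0]],[1,[0.016,-0.019,0],[0,0,0]]]'

```text
time: 15.08
tcp_pos: [493.9, 210.9, 66.3]
ee_rot: [[-0.09, 0.996, -0.003], [0.996, 0.09, -0.001], [-0.0, -0.003, -1.0]]
ft_force: [0.3, 0.1, -0.2]
finger_gap: 0.2
grip_force: 0.0
```

```bash
python3 -c "
from h import *
from bench import vision
f=vision.grab_frame('side');np.savez('side2.npz',**f)
im=f['image'].astype(int);V=[ (x,y) for x,y in [(0,0)]]
h=cv2.inRange(f['image'],(0,0,0),(45,45,45))
for th in(-25,-30,-35,-40,-45):
    w=np.r_[C+(100+50*np.cos(np.radians(th)))*EX+(88+50*np.sin(np.radians(th)))*EY,65];print(th,proj(f,w).round(1))
for r in range(172,192,2): print(r,''.join('#' if v else '.' for v in h[r,360-80:400]))
plan((161,65,66),(154,57,66))"
```

```text
-25 [299.5 180.4]
-30 [301.  180.7]
-35 [302.5 181. ]
-40 [303.8 181.4]
-45 [305.1 181.8]
172 .............##......#..................................................................................................
174 ..............#......##.................................................................................................
176 ..............#......#####..............................................................................................
178 ......................###...............................................................................................
180 ......................###...............................................................................................
182 ......................###...............................................................................................
184 ......................###...............................................................................................
186 ........................................................................................................................
188 ........................................................................##..............................................
190 ........................................................................................................................
t 15.12 frame 169.2 68.3 66.4 F [ 0.4 -0.4 -0.7] gap 0.1
(161, 65, 66) [-0.0083, 0.0033, 0.0004] [-0.002, 0.0, 0.001]
(154, 57, 66) [-0.0153, 0.0112, 0.0004] [-0.002, 0.0, 0.001]
```

Call:
send_rows --deltas '[[1,[-0.008,0.004,0],[0,0,0]],[1,[-0.011,0.007,0],[0,0,0]],[1,[-0.014,0.01,0],[0,0,0]],[1,[-0.018,0.013,0],[0,0,0]],[1,[-0.022,0.016,0],[0,0,0]]]'

```text
time: 15.75
tcp_pos: [514.7, 191.5, 66.6]
ee_rot: [[-0.09, 0.996, 0.002], [0.996, 0.09, 0.002], [0.001, 0.002, -1.0]]
ft_force: [3.0, 5.9, -0.1]
finger_gap: 0.1
grip_force: 2.3
```

```bash
python3 -c "
from h import *
plan((144,49,66),(132,44,66),(119,42,66))"
```

```text
t 15.75 frame 148.0 50.1 66.6 F [ 3.   5.9 -0.1] gap 0.1
(144, 49, 66) [-0.004, 0.0011, 0.0006] [0.002, -0.001, 0.001]
(132, 44, 66) [-0.016, 0.0061, 0.0006] [0.002, -0.001, 0.001]
(119, 42, 66) [-0.029, 0.0081, 0.0006] [0.002, -0.001, 0.001]
```

Call:
send_rows --deltas '[[1,[-0.003,0.001,0],[0,0,0]],[1,[-0.006,0.002,0],[0,0,0]],[1,[-0.009,0.003,0],[0,0,0]]]'

```text
time: 16.12
tcp_pos: [516.6, 181.7, 66.1]
ee_rot: [[-0.09, 0.996, -0.002], [0.996, 0.09, -0.0], [-0.0, -0.002, -1.0]]
ft_force: [0.8, 2.2, 0.7]
finger_gap: -0.1
grip_force: 0.8
```

```bash
python3 -c "
from h import *
from bench import vision
f=vision.grab_frame('side')
h=cv2.inRange(f['image'],(0,0,0),(45,45,45))
for th in(-40,-50,-60,-70,-80,-90):
    w=np.r_[C+(100+50*np.cos(np.radians(th)))*EX+(88+50*np.sin(np.radians(th)))*EY,65];print(th,proj(f,w).round(1))
for r in range(172,196,2): print(r,''.join('#' if v else '.' for v in h[r,290:340]))
plan((132,44,66),(119,42,66))"
```

```text
-40 [303.8 181.4]
-50 [306.4 182.3]
-60 [308.5 183.5]
-70 [310.3 184.8]
-80 [311.6 186.2]
-90 [312.3 187.8]
172 ............###.....##............................
174 ............##......#.............................
176 ............##......#.............................
178 ............##...#####............................
180 ............##...#####............................
182 .............#...#####............................
184 .................#####............................
186 ..................####............................
188 ...................##.............................
190 ..................................................
192 ..................................................
194 ..................................................
t 16.18 frame 137.7 48.9 66.1 F [1.4 1.9 1.5] gap 0.2
(132, 44, 66) [-0.0057, 0.0049, 0.0001] [-0.003, 0.0, 0.001]
(119, 42, 66) [-0.0187, 0.0069, 0.0001] [-0.003, 0.0, 0.001]
```

Turning freely, now about -63°. Continuing to the stop.

Call:
send_rows --deltas '[[1,[-0.003,0.002,0],[0,0,0]],[1,[-0.006,0.003,0],[0,0,0]],[1,[-0.009,0.005,0],[0,0,0]],[1,[-0.012,0.006,0],[0,0,0]],[1,[-0.015,0.006,0],[0,0,0]]]'

```text
time: 16.8
tcp_pos: [524.3, 167.4, 66.2]
ee_rot: [[-0.09, 0.996, -0.002], [0.996, 0.09, -0.0], [-0.0, -0.002, -1.0]]
ft_force: [0.7, 1.6, -0.9]
finger_gap: 0.0
grip_force: 0.6
```

Call:
send_rows --deltas '[[1,[-0.0015,0,0],[0,0,0]],[1,[-0.003,0,0],[0,0,0]]]'

```text
time: 17.05
tcp_pos: [524.5, 164.6, 66.3]
ee_rot: [[-0.09, 0.996, -0.002], [0.996, 0.09, -0.0], [-0.0, -0.002, -1.0]]
ft_force: [0.8, 0.5, 0.1]
finger_gap: -0.1
grip_force: 0.5
```

Call:
send_rows --deltas '[[1,[-0.0015,0,0],[0,0,0]],[1,[-0.003,0,0],[0,0,0]]]'

```text
time: 17.3
tcp_pos: [524.7, 162.7, 66.4]
ee_rot: [[-0.089, 0.996, -0.001], [0.996, 0.089, 0.002], [0.002, -0.001, -1.0]]
ft_force: [-1.2, 10.9, -0.0]
finger_gap: -0.1
grip_force: 5.2
```

Call:
send_rows --deltas '[[1,[-0.001,0,0],[0,0,0]],[1,[-0.002,0,0],[0,0,0]]]'

```text
time: 17.55
tcp_pos: [524.7, 162.4, 66.4]
ee_rot: [[-0.089, 0.996, -0.001], [0.996, 0.089, 0.004], [0.004, -0.001, -1.0]]
ft_force: [-0.2, 17.8, -1.1]
finger_gap: 0.0
grip_force: 8.6
```

Solid stop: 18 N with no motion at TCP frame x ≈ 118, as predicted. Now I'll retreat along +x, then up, and check.

Call:
send_rows --deltas '[[1,[0.008,0,0],[0,0,0]],[1,[0.03,0,0],[0,0,0]],[1,[0.03,0,-0.04],[0,0,0]],[1,[0.03,0,-0.1],[0,0,0]],[1,[0.03,0,-0.15],[0,0,0]]]'

```text
time: 18.18
tcp_pos: [522.3, 189.4, 218.2]
ee_rot: [[-0.09, 0.996, -0.002], [0.996, 0.09, -0.001], [-0.001, -0.002, -1.0]]
ft_force: [0.6, -0.2, 0.7]
finger_gap: 0.3
grip_force: 0.0
```

Call:
send_rows --deltas '[[1,[0,-0.06,0],[0,0,0]],[1,[0,-0.11,0],[0,0,0]],[1,[0,-0.11,0],[0,0,0]]]'

```text
time: 18.55
tcp_pos: [409.4, 179.2, 216.5]
ee_rot: [[-0.091, 0.996, -0.004], [0.996, 0.091, -0.001], [-0.001, -0.004, -1.0]]
ft_force: [0.3, -0.7, 0.6]
finger_gap: 0.1
grip_force: 0.0
```

```bash
python3 -c "
from h import *
from bench import vision
t=vision.grab_frame('top');f=vision.grab_frame('side')
a=cv2.resize(t['image'][125:255,235:400,::-1],(400,315),interpolation=cv2.INTER_CUBIC);b=cv2.resize(f['image'][140:290,220:420,::-1],(400,315),interpolation=cv2.INTER_CUBIC)
cv2.imwrite('pics/k7.png',np.hstack([a,b]))
h=cv2.inRange(f['image'],(0,0,0),(45,45,45))
for th in(-80,-85,-90,-95):
    w=np.r_[C+(100+50*np.cos(np.radians(th)))*EX+(88+50*np.sin(np.radians(th)))*EY,65];print(th,proj(f,w).round(1))
for r in range(174,200,2): print(r,''.join('#' if v else '.' for v in h[r,290:340]))
plan()"
```

```text
-80 [311.6 186.2]
-85 [312. 187.]
-90 [312.3 187.8]
-95 [312.5 188.6]
174 ..................................................
176 ..................................................
178 ..................................................
180 ..................................................
182 ....................#####.........................
184 ....................#####.........................
186 .....................###..........................
188 .....................###..........................
190 .....................###..........................
192 ..................................................
194 ..................................................
196 ..................................................
198 ########..........................................
t 18.65 frame 145.2 152.1 217.0 F [-0.1 -1.5  0.2] gap 0.3
```

View pics/k7.png

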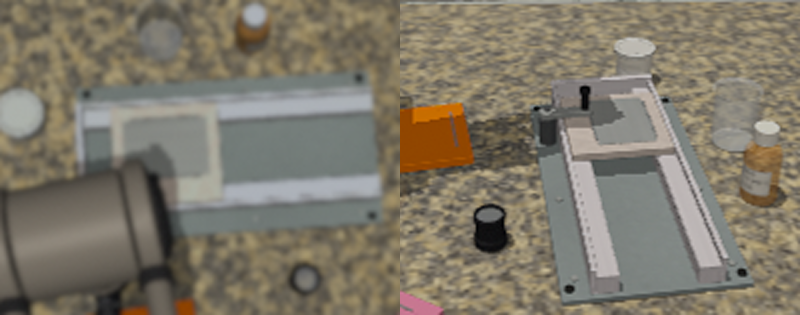

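The arm lies square over the board, with the pin at (585,97) in the right half. The board is seated and the bystanders haven't moved.

```bash
python3 -c "
from bench import arm
print(arm.finish_job())"
```

```text
the job is handed in; nothing more can be done
None
```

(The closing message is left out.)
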